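Uncover the key switch, turn its key and hold it

ROBOT

A 7-joint arm with a two-finger parallel gripper is mounted at the origin on the work surface; the furniture and walls round the work are solid. World frame = base frame: x ahead of the robot, y to its left, z up, the work surface at z = 0. Lengths are in m, angles in rad, forces in N, time in s.
With the tool pointing down it reaches from about 0.35 to 0.9 m from the base axis. Payload 7.2 kg.
Tool frame: the origin (TCP) lies at the very end of the fingers, on their centre line; the grasp point (between the pads) lies hold_point_z behind it (hold_point_z is the distance from the TCP to the grasp point, in m); z points along the fingers, y is the line along which they close (so a half turn about z gives the same grasp; the last joint's range is limited). The gripper opens to 85 mm and grips with 20 to 120 N. Pads are 22 mm wide; open, the fingers measure 114 mm over their backs; the gripper's body (76 mm by 85 mm) begins 54 mm behind the grasp point. The pads swing forward as they close: fully open they stand 13 mm farther back than shut.
Start: joints at [1.252, 0.411, -0.013, 1.596, 0.006, 1.134, -0.082], TCP at [0.155, -0.605, 0.199] pointing down, gripper open.
Joint ranges: [-2.95, 2.95], [-0.29, 1.99], [-1.47, 1.44], [0.14, 2.54], [-1.03, 4.17], [0.13, 1.85], [-2.86, 2.86]. Speed limits (rad/s): [2.39, 2.39, 3.01, 3.01, 3.14, 3.14, 3.14].

INTERFACE

Orientations are given as [roll, pitch, yaw] about the fixed x, y, z axes, in that order (R = Rz(yaw) Ry(pitch) Rx(roll)).
In Python, from station import sense, snapshot, camera_model, sign_off, hold_point_z gives the robot as it stands. The module is installed in compiled form; this text tells all that it offers.
- The arm moves only by the tool send_rows, never from a script. Its argument "increments" is a list of rows, each a list of 7 numbers: the closure, from 0 (fully open) to 1 (shut), then the shift along the world's x, y, z in units of 0.02 m (1.0 is 0.02 m), then the turn, a rotation vector about the world's x, y, z in units of 0.1 rad (1.0 is 0.1 rad). A call has 1 to 20 rows; each row shifts and turns the commanded pose from where the row before left it; what a row does not reach is not made up. A row lasts 1/10 s, in which the tool goes at most 50 mm and 8.59 degrees, less where a joint would pass 70% of its speed; a pose out of reach is approached as far as the arm can. A call with a number of a shift or a turn outside -1 to 1 is refused whole. A call with a gripper value outside its range is refused whole. The fingers move at their own pace and stop on an object; "grip_force" is the grip in N (left out, the last holds). Time passes only in rows, so rows that do not move let the fingers close. It gives the time, the measured TCP pose, the force, the opening and the grip force at its end, in the units of the state.
- sense(): the state, without advancing time (a new reading comes with each control period).
- snapshot(name): name is "side" or "top" or "wrist"; returns (picture, depth): 400x640x3 uint8, red, green, blue; 400x640 float32, m along the optical axis (not along the pixel's ray), 0 where there is no reading.
- camera_model(name): a dict with "intrinsics" (3x3 intrinsics, pixels), "dist" ([k1, k2, p1, p2, k3] as OpenCV has them; the pictures are not rectified), "extrinsics" (4x4, takes a point from camera to world coordinates). Camera axes: x right, y down, z forward; pixel columns grow to the right and rows downward; lengths in m; the calibration is good to about 2 mm. A picture is of the moment at which its call begins: read the wrist's pose just before it. camera_model takes no time and is no camera call; for the wrist camera it gives the pose at the moment of the call.
- sign_off(): hands the job in; it is judged then, once.
The state is a dict: "t": time; "joint_pos": joint angles; "qvel": joint speeds; "effort": joint torques, N m; "ee_pos": TCP position; "tcp_rot": TCP orientation; "ft_force": force on the tool from outside, world axes, zero at the start; "torque": the same for the moment, N m; "grip_width": opening from 0.0 (shut) to 1.0 (fully open); "finger_force": force on a finger pad.
Only numpy, scipy, OpenCV 4.12 (cv2) and the standard library are available. Lean on these libraries where they do the work, as an engineer would, in place of code of your own. Each camera call takes 0.05 s, during which the arm holds its last target. There are 200 camera calls.

TASK

Lift the loose cover plate off the two pins of the key-switch box and lay it down flat on the table. Then take the key out of its stand, push it fully home into the lock past the sticky pins, turn it clockwise (seen from above) a quarter turn to its stop, and finish while still gripping the key and holding it turned against the lock's return spring; leave the other things on the table alone.

Things in the scene. Friction and masses are not known exactly. Their poses are not given: they have to be found in the camera images.
- switch_box: Grey open-topped box fixed to the table, 120 (x) x 150 (y) x 66 mm high; cable gland on its -x side. Origin: centre of the underside, z up. End walls (+-y) 22 mm thick, each with an upright pin, 7 mm diameter, 13.5 mm high, at x = 0, y = +-62 mm; side walls 8 mm. In its centre stands a round lock, 44 mm diameter, its face at z = 64 mm, 2 mm below the rim.
- cover_plate: Loose bare-metal plate, 116 (x) x 146 (y) x 4 mm, 0.22 kg, lying on the box's rim over the lock; 10 mm holes at y = +-62 mm sit over the box's pins. Origin: centre of the underside, z up. Grip bar on top: 10 mm wide (x), 64 mm long (y), 10 mm high, its centre 34 mm above the origin, a 25 mm gap below it but for two 9 mm posts at y = +-26 mm.
- key: Loose steel key, 0.07 kg, standing blade down in its stand. Origin: centre of the underside of its shoulder, z up. Below: blade 6 mm thick (x), 16 mm wide (y), 28 mm long, the last 6 mm tapering to 2 x 7 mm. Above: shoulder 12 x 26 x 5 mm, then a flat bow 9 mm thick (x), 36 mm wide (y), z = 5 to 49 mm, with a 10 mm hole. A half turn about z gives the same key.
- key_stand: Bare-metal block fixed to the table, 56 x 56 x 40 mm on an 80 x 80 x 6 mm foot. Origin: centre of its underside. In its top is a slot 9 (x) x 19 (y) mm, 34 mm deep, in which the key stands with its shoulder on the top.
- key_slot (a point): Mouth centre of the slot in the lock's plug. z up, x across the slot (8 mm), y along it (18 mm), turning with the plug; 30 mm deep; y along the box's y at the start. The key fits either way round; fully home, its origin is at this point. Two pairs of sprung sticky pins, 10 and 19 mm deep, stand in from the slot's ends; they yield to a push of about 10 to 20 N, perhaps with a small wiggle.
- key_plug (a joint): Turning angle of the lock's plug, rad: 0 at rest (a stop), grows clockwise seen from above, stop at 1.6. A spring turns it back (0.015 N m at 0, 0.1 N m at 1.6), so it must be held. The key has about 0.1 rad of play in the slot, so it must turn a little further than the plug.
- tally_counter: Bystander: round hand tally counter, 58 x 56 x 23 mm. Origin: centre of its underside.
- date_stamp: Bystander: date stamp standing upright, 33 x 50 mm, 86 mm high, round grip on top. Origin: centre of its underside.
- screwdriver: Bystander: screwdriver lying flat, 213 mm long (y), 28 mm wide. Origin: middle of its underside.
There are look-alikes about, which are no part of the job. There is more than one size of the key; the one meant has the size given above.

How it is judged:
On the way, in this order (a step that is already met when the one before it is completed fails the run):
1. the cover plate lies flat on the table, let go (height (world z) of cover_plate below 0.006 m and angle between cover_plate's own z axis and vertical below 0.08 rad and contact force between the fingers and cover_plate below 0.1 N and linear speed of cover_plate below 0.03 m/s), for 0.2 s.
2. the key is fully home in the lock, the lock not yet turned (z of key in the frame of key_slot below 0.003 m and horizontal distance between key and key_slot below 0.004 m and angle between key's own z axis and vertical below 0.12 rad and value of joint key_plug below 0.4 rad), for 0.1 s.
At the end, for the whole second after the job is handed in: The fingers still grip the key (over 1 N), which is fully home (within 4 mm of the lock's face and centre, upright within 0.12 rad), with the lock held turned to at least 1.25 rad; the cover plate lies flat on the table, at rest (underside below 6 mm, tilt under 0.08 rad) (value of joint key_plug above 1.25 rad and z of key in the frame of key_slot below 0.004 m and horizontal distance between key and key_slot below 0.004 m and angle between key's own z axis and vertical below 0.12 rad and contact force between the fingers and key above 1 N and height (world z) of cover_plate below 0.006 m and angle between cover_plate's own z axis and vertical below 0.08 rad and linear speed of cover_plate below 0.03 m/s); the arm keeps its last pose, push and grip.
It fails at once if a bystander is displaced by more than 30 mm (distance of any of date_stamp, screwdriver, tally_counter from where it was at the start of the episode above 0.03 m).
It also fails if it takes over 72 s, if anything falls off the work surface, if the arm or the gripper's body presses on something with over 40 N, if the wrist force passes 120 N, or if a joint passes its speed limit or range.

## Working session

There is one attempt and no reset: what is moved stays moved. The work goes in short steps, Python scripts to look and compute and a tool call to move; the robot and the scene stay as the last step left them, time stands still between calls to the robot, and variables do not carry over. Pictures are saved under pics/ and viewed, at most 10 in all, crops included, and the job is handed in when it is done.

Besides the shell and the picture viewer there is one more tool, called after "Call:" by a JSON object that holds its "api" and its "payload". send_rows: Moves the arm, as the interface text tells. Its arguments: {"type":"object","properties":{"increments":{"type":"array","items":{"type":"array","items":{"type":"number","minimum":-1,"maximum":1}}},"grip_force":{"type":"number"}},"required":["increments"]}

```bash
mkdir -p pics; cat > h.py <<'E'
import numpy as np, cv2
from station import *
def world(name, uv, d, cm=None):
    cm=cm or camera_model(name); K=np.array(cm["intrinsics"]);D=np.array(cm["dist"]);T=np.array(cm["extrinsics"])
    p=cv2.undistortPoints(np.array(uv,float).reshape(-1,1,2),K,D).reshape(-1,2)
    d=np.array(d,float).reshape(-1,1)
    c=np.hstack([p*d,d]); return c@T[:3,:3].T+T[:3,3]
def plane(name, uv, z, cm=None):
    cm=cm or camera_model(name); T=np.array(cm["extrinsics"])
    p=world(name,uv,np.ones(len(uv)),cm); o=T[:3,3]; r=p-o
    return o+r*((z-o[2])/r[:,2])[:,None]
def cloud(name,dep,cm=None):
    v,u=np.mgrid[0:400,0:640]
    return world(name,np.stack([u.ravel(),v.ravel()],1),dep.ravel(),cm).reshape(400,640,3)
E
python3 - <<'E'
from h import *
print(hold_point_z,sense())
for n in("top","side"):
    p,d=snapshot(n); cv2.imwrite(f"pics/{n}0.png",p[:,:,::-1]); np.savez(f"{n}0.npz",p=p,d=d)
    T=np.array(camera_model(n)["extrinsics"]);print(n,T.round(3).tolist(),(d>0).mean())
E
```

```text
0.0187 {'t': 0.0, 'joint_pos': array([ 1.2517824 ,  0.41191342, -0.01276319,  1.59706658,  0.00555898,
        1.13430313, -0.08219864]), 'qvel': array([ 0.00167051, -0.00030879, -0.00238903, -0.00074522, -0.00047012,
       -0.00152028, -0.00243564]), 'effort': array([-1.10697165e-03, -6.00628781e+01,  6.81523271e-01, -2.99410844e+01,
        1.36798230e-02,  1.05793579e-02,  1.84669040e-05]), 'ee_pos': array([ 0.1549785 , -0.60489659,  0.19833518]), 'tcp_rot': array([-3.13993753e+00,  6.01721528e-05,  2.50869626e-01]), 'ft_force': array([ 0.33560372,  0.52884553, -0.39574945]), 'torque': array([-0.03847156, -0.00644409,  0.03298987]), 'finger_force': 0.0, 'grip_width': 0.998985202935676}
top [[0.081, -0.976, 0.202, 0.157], [-0.997, -0.078, 0.018, 0.01], [-0.002, -0.202, -0.979, 1.341], [0.0, 0.0, 0.0, 1.0]] 0.995921875
side [[0.483, 0.415, -0.771, 1.416], [0.876, -0.226, 0.427, -0.548], [0.003, -0.881, -0.472, 0.67], [0.0, 0.0, 0.0, 1.0]] 0.984625
```

View pics/top0.png

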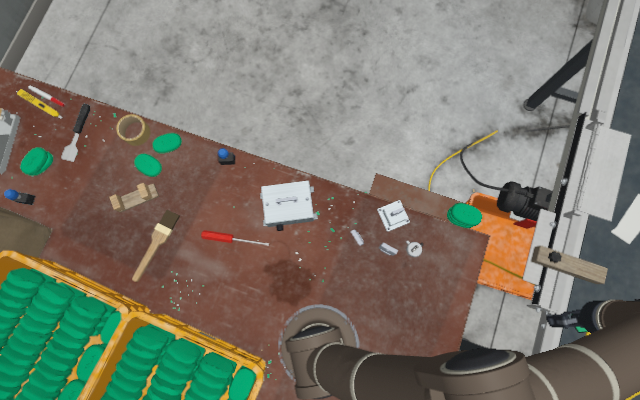

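View pics/side0.png

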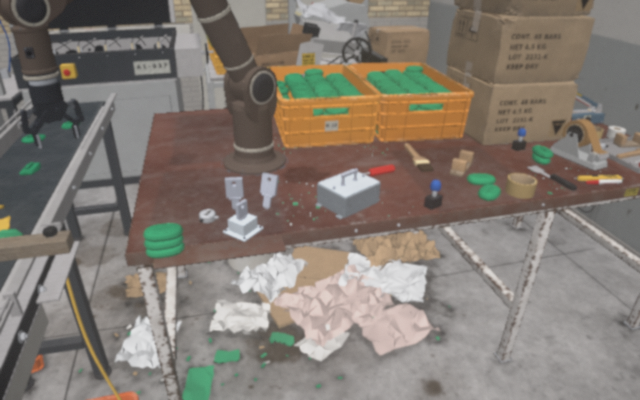

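Top view: box with cover at (288,203), stand with key at (394,215), loose look-alike keys at (358,237) and (388,249), tally counter at (414,249), screwdriver at (235,238). Side view: box (348,192), key stand (243,220), look-alikes standing at (235,190) and (268,187).

```bash
python3 - <<'E'
from h import *
for n,boxes in(("top",{"box":(250,170,330,240),"stand":(372,195,418,236),"k1":(345,225,370,250),"k2":(375,238,400,260),"tally":(402,238,428,262)}),("side",{"box":(305,160,390,222),"stand":(215,170,270,245)})):
    f=np.load(n+"0.npz");W=cloud(n,f["d"])
    for k,(a,b,c,e) in boxes.items():
        q=W[b:e,a:c].reshape(-1,3)
        print(n,k)
        for lo,hi in((.004,.012),(.03,.056),(.056,.062),(.062,.08),(.08,.12)):
            s=q[(q[:,2]>lo)&(q[:,2]<hi)]
            if len(s)>8:
                (cx,cy),wh,an=cv2.minAreaRect(s[:,:2].astype(np.float32)*1000); print(lo,len(s),"med",np.median(s,0).round(4),"mean",s.mean(0).round(4),"rect",round(cx),round(cy),np.round(wh),round(an,1))
for n,(a,b,c,e) in(("top",(240,160,430,270)),("side",(190,155,390,250))):
    p=np.load(n+"0.npz")["p"][b:e,a:c,::-1]; cv2.imwrite(f"pics/{n}c.png",cv2.resize(p,None,fx=4,fy=4,interpolation=cv2.INTER_CUBIC))
E
```

```text
top box
0.004 372 med [0.4085 0.1123 0.0052] mean [0.4179 0.1219 0.0056] rect 427 129 [228. 258.] 4.6
0.03 79 med [0.3602 0.1318 0.0422] mean [0.3606 0.124  0.0425] rect 356 116 [ 18. 145.] 12.0
0.056 25 med [0.3654 0.1434 0.06  ] mean [0.3683 0.1244 0.0595] rect 394 124 [ 65. 150.] 12.2
0.062 1744 med [0.4178 0.1289 0.0701] mean [0.42   0.1289 0.0701] rect 422 130 [121. 150.] 12.1
0.08 83 med [0.4213 0.1302 0.1043] mean [0.4209 0.1292 0.1032] rect 422 129 [10. 63.] 12.9
top stand
0.004 358 med [ 0.4115 -0.2031  0.0058] mean [ 0.4173 -0.2085  0.0064] rect 418 -212 [131. 147.] 4.1
0.03 281 med [ 0.4125 -0.2059  0.0404] mean [ 0.4148 -0.2066  0.0403] rect 417 -208 [56. 57.] 27.7
0.062 10 med [ 0.4112 -0.2014  0.076 ] mean [ 0.4122 -0.2051  0.0746] rect 415 -208 [ 7. 35.] 23.1
0.08 40 med [ 0.417  -0.2074  0.0898] mean [ 0.4168 -0.2082  0.0895] rect 417 -208 [ 9. 34.] 27.6
top k1
0.004 54 med [ 0.3437 -0.1047  0.005 ] mean [ 0.34   -0.0962  0.0053] rect 338 -97 [77. 76.] 4.0
0.03 11 med [ 0.3328 -0.1057  0.0454] mean [ 0.3319 -0.1041  0.0462] rect 330 -106 [41. 10.] 17.9
0.08 76 med [ 0
[... 887 characters left out ...]
62 962 med [0.4405 0.1167 0.0703] mean [0.438  0.1214 0.0699] rect 425 130 [124. 154.] 12.4
0.08 100 med [0.4276 0.1284 0.1009] mean [0.4276 0.1288 0.0988] rect 426 128 [13. 67.] 9.7
side stand
0.004 374 med [ 0.4204 -0.1903  0.0068] mean [ 0.3203 -0.1629  0.0072] rect 269 -162 [184. 465.] 65.8
0.03 472 med [ 0.4188 -0.1983  0.0409] mean [ 0.3887 -0.1891  0.042 ] rect 363 -188 [116. 187.] 48.7
0.056 79 med [ 0.3172 -0.1893  0.059 ] mean [ 0.3461 -0.17    0.059 ] rect 370 -155 [125. 138.] 82.7
0.062 221 med [ 0.3169 -0.1892  0.0713] mean [ 0.3474 -0.1687  0.0711] rect 369 -154 [126. 145.] 82.4
0.08 282 med [ 0.3104 -0.1862  0.0905] mean [ 0.3314 -0.1712  0.0926] rect 364 -152 [131. 154.] 82.2
```

View pics/topc.png

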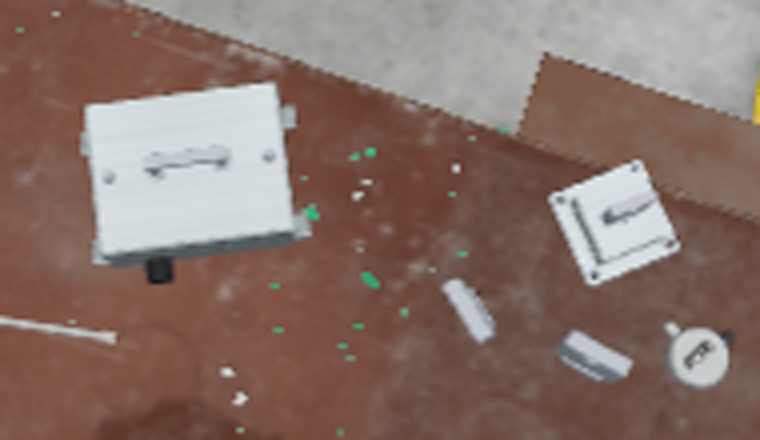

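View pics/sidec.png

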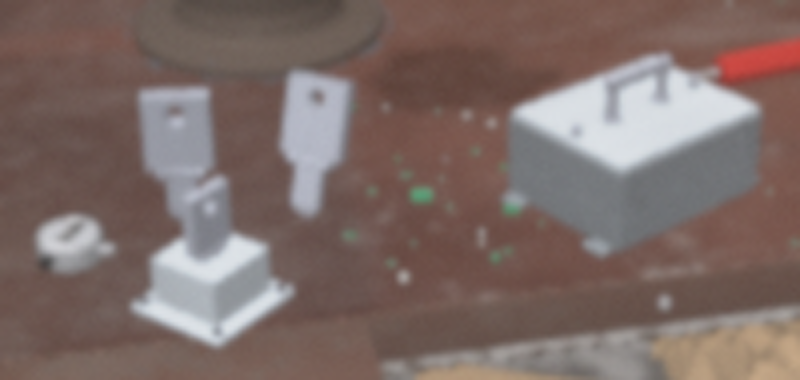

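Crops: the stand's key bow measures 9×35 mm, matching the job's key, with its top at 0.089. The two standing look-alikes are 49 mm wide. The box is at (0.422, 0.130) with yaw 12.1°, and the key is at (0.417, -0.208) with yaw about 27.6°.

Call:
{"api": "send_rows", "payload": {"increments": [[0,1,1,0,0,0,0.4],[0,1,1,0,0,0,0.4],[0,1,1,0,0,0,0.4],[0,1,1,0,0,0,0.4],[0,1,1,0,0,0,0.4],[0,1,1,0,0,0,0.4],[0,1,1,0,0,0,0.4],[0,1,1,0,0,0,0.4],[0,1,1,0,0,0,0.4],[0,1,1,0,0,0,0.4],[0,1,1,0,0,0,0.4],[0,1,1,0,0,0,0.4],[0,1,1,0,0,0,0.4],[0,1,1,0,0,0,0.4],[0,1,1,0,0,0,0.4]]}}

```text
t: 1.6
ee_pos: [0.4559, -0.3038, 0.1991]
tcp_rot: [-3.141, 0.0, 0.854]
ft_force: [-0.8, -1.2, 0.2]
grip_width: 0.995
finger_force: 0.0
```

```bash
python3 - <<'E'
from h import *
s=sense();print(s['t'],s['ee_pos'],s['tcp_rot'],s['joint_pos'].round(2))
P=[(226,157),(235,163),(203,236),(268,243),(365,192),(255,158),(150,128),(212,200)]
print(P,plane("top",P,0).round(3).tolist())
f=np.load("top0.npz");W=cloud("top",f["d"])
q=W[165:232,160:262]
m=(q[:,:,2]>.006);print(m.sum());v,u=np.nonzero(m);print(u.min()+160,u.max()+160,v.min()+165,v.max()+165)
# nearest table
for t in((.42,.27),(.42,.32),(.42,.37),(.48,.27),(.36,.27),(.36,.37),(.48,.37)):
    s=(abs(W[:,:,0]-t[0])<.03)&(abs(W[:,:,1]-t[1])<.025);print(t,np.median(W[s][:,2]).round(4),W[s][:,2].max().round(4))
E
```

```text
1.6 [ 0.45586173 -0.30383316  0.1991193 ] [-3.14144091e+00  1.68504119e-04  8.53555216e-01] [ 0.75  0.3  -0.31  1.77  0.1   1.09 -0.31]
[(226, 157), (235, 163), (203, 236), (268, 243), (365, 192), (255, 158), (150, 128), (212, 200)] [[0.569, 0.352, 0.0], [0.551, 0.32, 0.0], [0.302, 0.392, 0.0], [0.296, 0.184, 0.0], [0.487, -0.114, 0.0], [0.574, 0.256, 0.0], [0.649, 0.617, 0.0], [0.421, 0.379, 0.0]]
466
160 261 165 231
(0.42, 0.27) 0.0 0.0072
(0.42, 0.32) 0.0002 0.0086
(0.42, 0.37) 0.0002 0.0066
(0.48, 0.27) 0.0005 0.0067
(0.36, 0.27) 0.0005 0.0075
(0.36, 0.37) 0.0003 0.0071
(0.48, 0.37) 0.0001 0.0093
```

Call:
{"api": "send_rows", "payload": {"increments": [[0,-0.08,1,0,0,0,0.46],[0,-0.08,1,0,0,0,0.46],[0,-0.08,1,0,0,0,0.46],[0,-0.08,1,0,0,0,0.46],[0,-0.08,1,0,0,0,0.46],[0,-0.08,1,0,0,0,0.46],[0,-0.08,1,0,0,0,0.46],[0,-0.08,1,0,0,0,0.46],[0,-0.08,1,0,0,0,0.46],[0,-0.08,1,0,0,0,0.46],[0,-0.08,1,0,0,0,0.46],[0,-0.08,1,0,0,0,0.46],[0,-0.08,1,0,0,0,0.46],[0,-0.08,1,0,0,0,0.46],[0,-0.08,1,0,0,0,0.46],[0,-0.08,1,0,0,0,0.46],[0,-0.08,1,0,0,0,0.46],[0,-0.08,1,0,0,0,0.46],[0,-0.08,1,0,0,0,0.46],[0,-0.08,1,0,0,0,0.46]]}}

```text
t: 3.6
ee_pos: [0.423, 0.0962, 0.1992]
tcp_rot: [3.141, -0.0, 1.775]
ft_force: [0.5, -0.1, -0.3]
grip_width: 0.997
finger_force: 0.0
```

```bash
python3 - <<'E'
from h import *
s=sense();print(s['t'],s['ee_pos'],s['tcp_rot'],s['joint_pos'].round(2))
cm=camera_model("wrist");p,d=snapshot("wrist");cv2.imwrite("pics/w1.png",p[:,:,::-1]);W=cloud("wrist",d,cm)
print(np.array(cm["extrinsics"]).round(3).tolist())
near=(abs(W[:,:,0]-.422)<.08)&(abs(W[:,:,1]-.13)<.1)&(d>0)
for lo,hi in((.062,.074),(.095,.112)):
    s=W[near&(W[:,:,2]>lo)&(W[:,:,2]<hi)]
    if len(s)>8: print(lo,len(s),np.median(s,0).round(4),cv2.minAreaRect(s[:,:2].astype(np.float32)*1000))
E
```

```text
3.6 [0.42295632 0.09622355 0.19922445] [ 3.14145062e+00 -3.97448559e-05  1.77458341e+00] [ 0.34  0.14 -0.73  1.99  0.11  1.04 -0.24]
[[0.979, 0.194, 0.055, 0.41], [0.202, -0.944, -0.262, 0.162], [0.001, 0.268, -0.963, 0.375], [0.0, 0.0, 0.0, 1.0]]
0.062 17033 [0.4214 0.1395 0.0714] ((423.5964660644531, 131.86709594726562), (120.29779052734375, 148.45285034179688), 12.075170516967773)
0.095 824 [0.4233 0.1333 0.1061] ((423.7775573730469, 131.23681640625), (9.839887619018555, 62.223567962646484), 11.803214073181152)
```

View pics/w1.png

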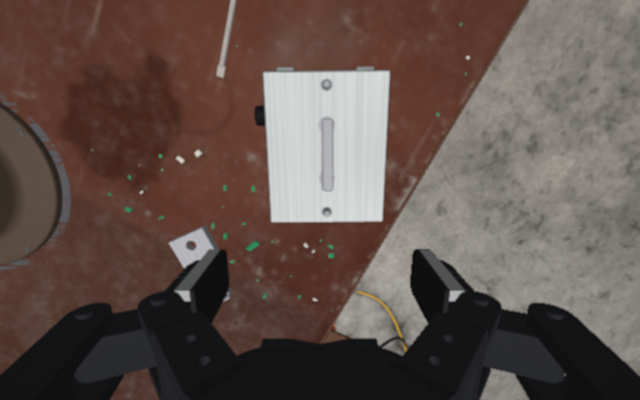

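Wrist view: the bar is upright at (327,154) and the pins are at (326,84) and (327,212). The bar centre is (0.4235, 0.131) at yaw 0.209, matching the top view.

Call:
{"api": "send_rows", "payload": {"increments": [[0,0.03,0.6,0,0,0,0.05],[0,0,0.6,0,0,0,0],[0,0,0.55,0,0,0,0],[0.4,0,0,-0.8,0,0,0],[0.4,0,0,-0.8,0,0,0],[0.4,0,0,-0.8,0,0,0],[0.4,0,0,-0.8,0,0,0],[0.4,0,0,-0.8,0,0,0],[0.4,0,0,-0.8,0,0,0],[0.4,0,0,-0.6,0,0,0],[0.4,0,0,-0.4,0,0,0],[0.4,0,0,0,0,0,0],[1,0,0,0,0,0,0],[1,0,0,0,0,0,0],[1,0,0,0,0,0,0],[1,0,0,0,0,0,0],[1,0,0,0,0,0,0],[1,0,0,0,0,0,0],[1,0,0,0,0,0,0]], "grip_force": 60}}

```text
t: 5.55
ee_pos: [0.4237, 0.1295, 0.0832]
tcp_rot: [3.142, 0.0, 1.776]
ft_force: [-0.6, -0.5, -0.6]
grip_width: -0.004
finger_force: 0.0
```

```bash
python3 - <<'E'
from h import *
s=sense();print(s)
p,d=snapshot("side");W=cloud("side",d);a,b,c,e=290,60,410,220
cv2.imwrite("pics/s2.png",cv2.resize(p[b:e,a:c,::-1],None,fx=3.5,fy=3.5,interpolation=cv2.INTER_CUBIC))
E
```

```text
{'t': 5.55, 'joint_pos': array([ 0.18626907,  0.33767891, -0.69775437,  2.10957377,  0.30365586,
        0.79253166, -0.49463102]), 'qvel': array([-3.65771807e-06,  2.19879591e-03,  1.09293271e-04,  3.53333575e-04,
       -2.38343953e-03,  5.23977176e-04, -6.63208883e-04]), 'effort': array([ 8.50640849e-03, -4.11423862e+01, -5.50930247e+00, -2.24911129e+01,
        1.07285794e-02,  1.65718957e-03,  3.18391831e-04]), 'ee_pos': array([0.4237196 , 0.12949065, 0.08323767]), 'tcp_rot': array([3.14151519e+00, 5.98065343e-05, 1.77571207e+00]), 'ft_force': array([-0.58592881, -0.47787417, -0.55236709]), 'torque': array([ 0.04730258, -0.00370941,  0.00819143]), 'finger_force': 0.0, 'grip_width': -0.0035459528105297768}
```

View pics/s2.png

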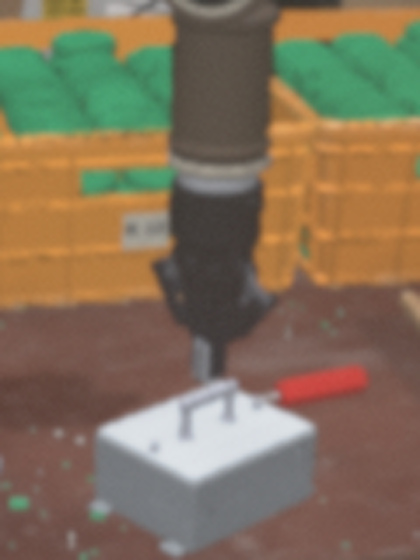

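Side view: the shut fingers end at crop (208,380), level with or behind the bar at (210,390), and did not grip it. I'll measure the tip against the bar.

```bash
python3 - <<'E'
from h import *
for n in("side","top"):
    cm=camera_model(n);K=np.array(cm["intrinsics"]);D=np.array(cm["dist"]);Ti=np.linalg.inv(np.array(cm["extrinsics"]))
    q,_=cv2.projectPoints(np.array([[.4237,.1295,.0832],[.4237,.1310,.105],[.4237,.1295,.18]]),cv2.Rodrigues(Ti[:3,:3])[0],Ti[:3,3],K,D);print(n,q.reshape(-1,2).round(1).tolist())
p,d=snapshot("side");W=cloud("side",d)
for v in range(140,178,3): print(v,[ (u,W[v,u].round(3).tolist()) for u in(346,350,354)])
cm=camera_model("wrist");p,d=snapshot("wrist");W=cloud("wrist",d,cm);cv2.imwrite("pics/w2.png",p[:,:,::-1])
m=(d>0)&(W[:,:,2]>.09)&(W[:,:,2]<.112)&(abs(W[:,:,0]-.423)<.06)&(abs(W[:,:,1]-.13)<.06);s=W[m];print(len(s),np.median(s,0),cv2.minAreaRect(s[:,:2].astype(np.float32)*1000) if len(s) else 0)
E
```

```text
side [[348.3, 177.8], [349.1, 171.1], [349.7, 147.5]]
top [[286.9, 199.7], [285.8, 198.1], [284.3, 192.4]]
140 [(346, [0.42, 0.118, 0.204]), (350, [0.444, 0.115, 0.213]), (354, [0.447, 0.127, 0.212])]
143 [(346, [0.425, 0.115, 0.197]), (350, [0.445, 0.115, 0.204]), (354, [0.452, 0.124, 0.205])]
146 [(346, [0.421, 0.118, 0.186]), (350, [0.444, 0.116, 0.195]), (354, [0.449, 0.126, 0.194])]
149 [(346, [0.426, 0.116, 0.179]), (350, [0.443, 0.117, 0.185]), (354, [0.44, 0.133, 0.181])]
152 [(346, [0.426, 0.116, 0.17]), (350, [0.436, 0.123, 0.172]), (354, [0.453, 0.125, 0.178])]
155 [(346, [0.424, 0.117, 0.16]), (350, [0.441, 0.12, 0.165]), (354, [0.454, 0.125, 0.169])]
158 [(346, [0.423, 0.118, 0.149]), (350, [0.433, 0.126, 0.152]), (354, [0.437, 0.137, 0.151])]
161 [(346, [0.424, 0.118, 0.14]), (350, [0.435, 0.125, 0.143]), (354, [0.435, 0.139, 0.14])]
164 [(346, [0.427, 0.117, 0.133]), (350, [0.438, 0.123, 0.136]), (354, [0.438, 0.137, 0.132])]
167 [(346, [0.424, 0.119, 0.121]), (350, [0.438, 0.124, 0.125]), (354, [0.217, 0.293, -0.001])]
170 [(346, [0.229, 0.251, 0.001]), (350, [0.42, 0.137, 0.106]), (354, [0.423, 0.149, 0.104])]
173 [(346, [0.435, 0.113, 0.108]), (350, [0.428, 0.132, 0.1]), (354, [0.415, 0.155, 0.09])]
176 [(346, [0.39, 0.143, 0.072]), (350, [0.396, 0.154, 0.072]), (354, [0.421, 0.152, 0.083])]
1024 [0.41946398 0.14951073 0.10607526] ((419.58599853515625, 148.21324157714844), (9.698598861694336, 29.179637908935547), 11.754077911376953)
```

View pics/w2.png

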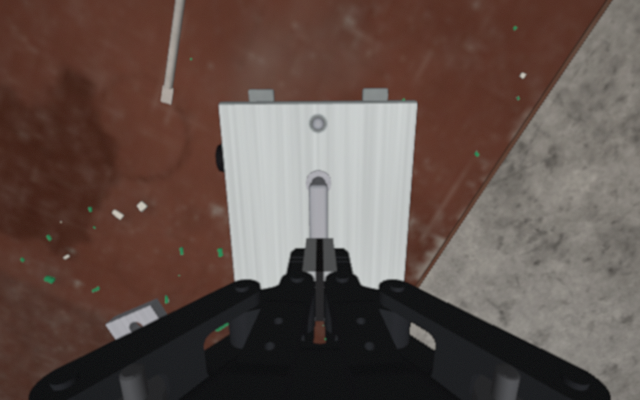

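The fingertips really end at z≈0.116, about 33 mm higher than the reported TCP of 0.083, and are aligned in xy. I'll open, go 32 mm lower watching the force, and close.

Call:
{"api": "send_rows", "payload": {"increments": [[0.4,0,0,0,0,0,0],[0.4,0,0,0,0,0,0],[0.4,0,0,0,0,0,0],[0.4,0,0,0,0,0,0],[0.4,0,0.1,-0.4,0,0,0],[0.4,0,0,-0.4,0,0,0],[0.4,0,0,-0.4,0,0,0],[0.4,0,0,-0.4,0,0,0],[1,0,0,0,0,0,0],[1,0,0,0,0,0,0],[1,0,0,0,0,0,0],[1,0,0,0,0,0,0],[1,0,0,0,0,0,0],[1,0,0,0,0,0,0]]}}

```text
t: 7.1
ee_pos: [0.4239, 0.1316, 0.0514]
tcp_rot: [3.141, -0.0, 1.776]
ft_force: [0.2, 0.1, 1.8]
grip_width: 0.105
finger_force: 58.7
```

```bash
python3 - <<'E'
from h import *
s=sense();print(s['ee_pos'],s['grip_width'],s['finger_force'],s['ft_force'])
p,d=snapshot("side");a,b,c,e=290,60,410,220
cv2.imwrite("pics/s3.png",cv2.resize(p[b:e,a:c,::-1],None,fx=3.5,fy=3.5,interpolation=cv2.INTER_CUBIC))
E
```

```text
[0.4238864  0.13161988 0.05143562] 0.10464367121799133 58.74773561954498 [0.24007174 0.06148524 1.8435576 ]
```

Call:
{"api": "send_rows", "payload": {"increments": [[1,0,0,0.3,0,0,0],[1,0,0,0.3,0,0,0],[1,0,0,0.3,0,0,0],[1,0,0,0.3,0,0,0],[1,0,0,0.3,0,0,0],[1,0,0,0.5,0,0,0],[1,0,0,0.5,0,0,0],[1,0,0.5,0,0,0,0],[1,0.05,0.9,0,0,0,0],[1,0.05,1,0,0,0,0],[1,0.05,1,0,0,0,0],[1,0.05,1,0,0,0,0],[1,0.05,1,0,0,0,0],[1,0.05,1,0,0,0,0],[1,0,1,0,0,0,0],[1,0,1,0,0,0,0],[1,0,1,0,0,0,0],[1,0,0.7,0,0,0,0],[1,0,0.1,0,0,0,0],[1,0,0,-0.5,0,0,0]]}}

```text
t: 9.15
ee_pos: [0.4301, 0.3362, 0.0916]
tcp_rot: [3.14, -0.001, 1.776]
ft_force: [0.3, 0.7, -2.8]
grip_width: 0.099
finger_force: 58.6
```

```bash
python3 - <<'E'
from h import *
s=sense();print(s['ee_pos'],s['grip_width'],s['finger_force'],s['ft_force'])
p,d=snapshot("side");a,b,c,e=290,60,490,220
cv2.imwrite("pics/s4.png",cv2.resize(p[b:e,a:c,::-1],None,fx=3.5,fy=3.5,interpolation=cv2.INTER_CUBIC))
E
```

```text
[0.43006446 0.33623747 0.0916295 ] 0.0991102101582492 58.631646037101746 [ 0.31913777  0.72455938 -2.83812898]
```

View pics/s4.png

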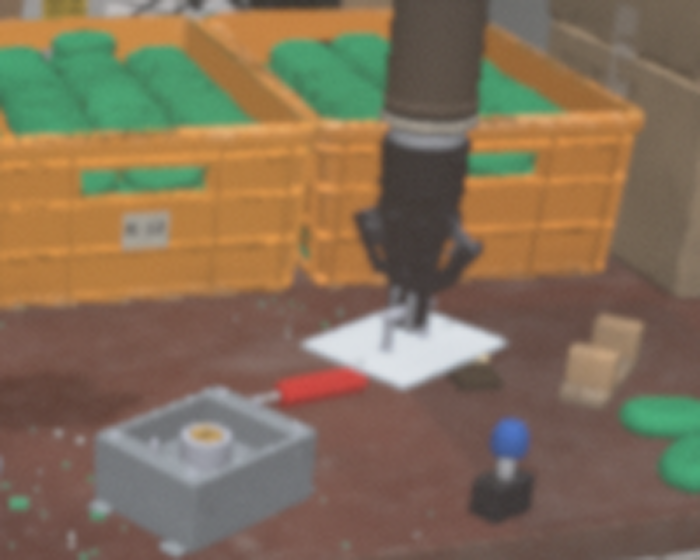

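Side view: the plate hangs flat in the gripper at crop (405,345). The box is open with the lock at (207,440), and the stamp at (503,480) is clear.

Call:
{"api": "send_rows", "payload": {"increments": [[1,0,0,-0.9,0,0,0],[1,0,0,-0.9,0,0,0],[1,0,0,-0.9,0,0,0],[1,0,0,-0.9,0,0,0],[1,0,0,-0.7,0,0,0],[1,0,0,-0.4,0,0,0],[1,0,0,-0.2,0,0,0],[1,0,0,-0.1,0,0,0],[1,0,0,-0.1,0,0,0]]}}

```text
t: 10.1
ee_pos: [0.4301, 0.3358, -0.0104]
tcp_rot: [3.141, -0.0, 1.776]
ft_force: [-0.1, 0.2, -1.3]
grip_width: 0.097
finger_force: 58.6
```

Call:
{"api": "send_rows", "payload": {"increments": [[1,0,0,-0.1,0,0,0],[1,0,0,-0.1,0,0,0],[1,0,0,-0.05,0,0,0],[1,0,0,0,0,0,0]]}}

```text
t: 10.5
ee_pos: [0.43, 0.3357, -0.0145]
tcp_rot: [3.14, 0.0, 1.776]
ft_force: [-2.2, -2.1, 10.5]
grip_width: 0.098
finger_force: 60.3
```

Contact at the expected height. Next: release, rise, and head over the box to measure the lock.

Call:
{"api": "send_rows", "payload": {"increments": [[0.4,0,0,0,0,0,0],[0.4,0,0,0,0,0,0],[0.4,0,0,0,0,0,0],[0.4,0,0,0,0,0,0],[0.4,0,0,0.5,0,0,0],[0.4,0,0,1,0,0,0],[0.4,0,0,1,0,0,0],[0.4,0,0,1,0,0,0],[0.4,0,0,1,0,0,0],[0.4,0,0,1,0,0,0],[0.4,0,0,1,0,0,0],[0.4,0,0,1,0,0,0],[0.4,0,-1,1,0,0,0],[0.4,0,-1,1,0,0,0],[0.4,0,-1,1,0,0,0],[0.4,0,-1,0,0,0,0],[0.4,0,-1,0,0,0,0],[0.4,0,-1,0,0,0,0],[0.4,0,-1,0,0,0,0],[0.4,0,-1,0,0,0,0]]}}

```text
t: 12.5
ee_pos: [0.4294, 0.1749, 0.1949]
tcp_rot: [3.141, 0.0, 1.776]
ft_force: [-0.1, -0.8, -0.1]
grip_width: 0.598
finger_force: 0.0
```

Call:
{"api": "send_rows", "payload": {"increments": [[0.4,0,-1,0,0,0,0],[0.4,0,-1,0,0,0,0],[0.4,0,-1,0,0,0,0],[0.4,0,-0.8,0,0,0,0],[0.4,0,0,0,0,0,0]]}}

```text
t: 13.0
ee_pos: [0.4296, 0.0976, 0.1946]
tcp_rot: [3.141, 0.001, 1.773]
ft_force: [-1.6, -0.3, 0.5]
grip_width: 0.6
finger_force: 0.0
```

```bash
python3 - <<'E'
from h import *
s=sense();print(s['t'],s['ee_pos'],s['tcp_rot'],s['joint_pos'].round(2))
p,d=snapshot("top");W=cloud("top",d)
m=(abs(W[:,:,0]-.43)<.07)&(abs(W[:,:,1]-.335)<.085)&(p.min(2)>140)
q=W[m];A=np.c_[q[:,:2],np.ones(len(q))];q2=q[q[:,2]<.012];c=np.linalg.lstsq(np.c_[q2[:,:2],np.ones(len(q2))],q2[:,2],rcond=None)[0];print("plate",len(q2),np.median(q2,0),"slope",c, cv2.minAreaRect(q2[:,:2].astype(np.float32)*1000))
cm=camera_model("wrist");p,d=snapshot("wrist");np.savez("wl.npz",p=p,d=d,E=cm["extrinsics"],K=cm["intrinsics"],D=cm["dist"]);cv2.imwrite("pics/w5.png",p[:,:,::-1]);W=cloud("wrist",d,cm)
m=(d>0)&(abs(W[:,:,0]-.4235)<.09)&(abs(W[:,:,1]-.131)<.1)
for lo,hi in((.060,.072),(.074,.085)):
    k=(m&(W[:,:,2]>lo)&(W[:,:,2]<hi)).astype(np.uint8);n,l,st,ce=cv2.connectedComponentsWithStats(k)
    for i in range(1,n):
        if st[i,4]>15: w=W[l==i];print(lo,st[i,4],ce[i].round(1),np.median(w,0).round(4),[np.round(x,1) for x in cv2.minAreaRect(w[:,:2].astype(np.float32)*1000)])
E
```

```text
13.0 [0.42963604 0.09758693 0.19464551] [3.14149221e+00 1.13187259e-03 1.77292166e+00] [ 0.31  0.16 -0.7   1.99  0.12  1.03 -0.25]
plate 1527 [0.42549341 0.3340279  0.00432012] slope [-0.00327007 -0.00318567  0.00668816] ((429.73699951171875, 335.9108581542969), (119.3355941772461, 150.4334716796875), 11.862903594970703)
0.06 7463 [318.9 141.8] [0.4213 0.1557 0.0672] [array([423.6, 131.1]), array([120.6, 150.5]), np.float64(12.4)]
0.06 1332 [319.1 152.2] [0.4235 0.1315 0.0652] [array([423.7, 131.1]), array([42.9, 42.7]), np.float64(68.7)]
0.074 52 [318.5  85.5] [0.4108 0.191  0.0799] [array([410.8, 191.1]), array([6.3, 5.9]), np.float64(11.1)]
0.074 45 [319.8 215.3] [0.4365 0.0717 0.0791] [array([436.6,  71. ]), array([6.1, 6.2]), np.float64(70.2)]
```

View pics/w5.png

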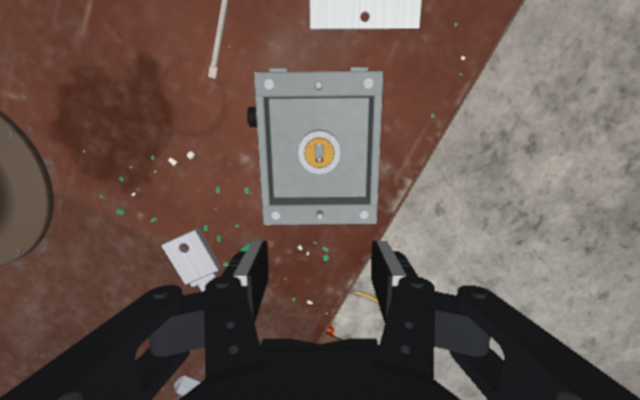

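Wrist view: the box is open with pins at (319,85) and (320,215), and the slot at (319,153) lies along box y. The lock centre is (0.4237, 0.1313) at 12.1°. The plate is flat on the table at z≈0.004. Next is the key.

Call:
{"api": "send_rows", "payload": {"increments": [[0.3,-0.04,-0.95,0,0,0,0.18],[0.3,-0.04,-0.95,0,0,0,0.18],[0.3,-0.04,-0.95,0,0,0,0.18],[0.3,-0.04,-0.95,0,0,0,0.18],[0.3,-0.04,-0.95,0,0,0,0.18],[0.3,-0.04,-0.95,0,0,0,0.18],[0.3,-0.04,-0.95,0,0,0,0.18],[0.3,-0.04,-0.95,0,0,0,0.18],[0.3,-0.04,-0.95,0,0,0,0.18],[0.3,-0.04,-0.95,0,0,0,0.18],[0.3,-0.04,-0.95,0,0,0,0.18],[0.3,-0.04,-0.95,0,0,0,0.18],[0.3,-0.04,-0.95,0,0,0,0.18],[0.3,-0.04,-0.95,0,0,0,0.18],[0.3,-0.04,-0.95,0,0,0,0.18],[0.3,-0.04,-0.95,0,0,0,0.1],[0.3,0,0,0,0,0,0],[0.3,0,0,0,0,0,0]]}}

```text
t: 14.9
ee_pos: [0.4174, -0.2033, 0.1942]
tcp_rot: [3.141, -0.001, 2.056]
ft_force: [-0.9, -0.1, -0.2]
grip_width: 0.698
finger_force: 0.0
```

```bash
python3 - <<'E'
from h import *
s=sense();print(s['t'],s['ee_pos'],s['tcp_rot'],s['joint_pos'].round(2))
cm=camera_model("wrist");p,d=snapshot("wrist");cv2.imwrite("pics/w6.png",p[:,:,::-1]);W=cloud("wrist",d,cm)
m=(d>0)&(abs(W[:,:,0]-.417)<.06)&(abs(W[:,:,1]+.208)<.06)
for lo,hi in((.036,.046),(.084,.095)):
    k=(m&(W[:,:,2]>lo)&(W[:,:,2]<hi)).astype(np.uint8);n,l,st,ce=cv2.connectedComponentsWithStats(k)
    for i in range(1,n):
        if st[i,4]>40: w=W[l==i];print(lo,st[i,4],ce[i].round(1),np.median(w,0).round(4),w.mean(0).round(4),[np.round(x,1) for x in cv2.minAreaRect(w[:,:2].astype(np.float32)*1000)])
E
```

```text
14.9 [ 0.41742618 -0.20325411  0.19419727] [ 3.14110539e+00 -6.79505774e-04  2.05645712e+00] [ 0.77  0.18 -0.48  1.95  0.09  1.04  0.74]
0.036 2173 [318.  182.3] [ 0.4169 -0.2054  0.0414] [ 0.418  -0.206   0.0414] [array([ 419.1, -207.6]), array([56.1, 56.1]), np.float64(27.0)]
0.036 405 [260.7 203.6] [ 0.3718 -0.2568  0.0414] [ 0.3724 -0.2573  0.0412] [array([ 373.7, -258.5]), array([18.8, 33.2]), np.float64(89.8)]
0.084 344 [318.  194.3] [ 0.4185 -0.2068  0.0903] [ 0.4186 -0.2069  0.0902] [array([ 419.2, -207.5]), array([ 8.5, 36. ]), np.float64(27.3)]
```

View pics/w6.png

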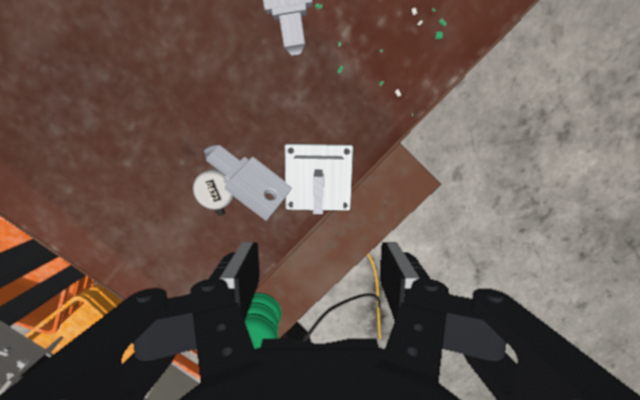

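Wrist view: the stand's key bow is at (318,192), and the slimmer look-alike has toppled beside the stand, at (205–290,147–218) next to the tally at (212,190). I need its height near the stand before descending.

```bash
python3 - <<'E'
from h import *
cm=camera_model("wrist");p,d=snapshot("wrist");W=cloud("wrist",d,cm)
for uv in((215,155),(240,175),(260,180),(262,210),(285,185),(275,215),(255,190),(245,200),(212,190)): print(uv,W[uv[1],uv[0]].round(3))
print(plane("wrist",[(212,190)],.023,cm),plane("top",[(414,249)],.023))
k=np.array([.419,-.2075]);c,s=np.cos(.475),np.sin(.475);L=(W[:,:,:2]-k)@np.array([[c,-s],[s,c]])
for x0 in range(-80,80,10):
    m=(d>0)&(L[:,:,0]>x0/1e3)&(L[:,:,0]<(x0+10)/1e3)&(abs(L[:,:,1])<.02)&(W[:,:,2]<.1);print(x0,W[m][:,2].max().round(3) if m.any() else None,end="; ")
E
```

```text
(215, 155) [ 0.302 -0.236  0.022]
(240, 175) [ 0.337 -0.242  0.028]
(260, 180) [ 0.359 -0.237  0.026]
(262, 210) [ 0.377 -0.261  0.047]
(285, 185) [ 0.387 -0.231  0.017]
(275, 215) [ 0.393 -0.276  0.002]
(255, 190) [ 0.36  -0.248  0.033]
(245, 200) [ 0.355 -0.26   0.044]
(212, 190) [ 0.315 -0.275  0.023]
[[ 0.31451623 -0.2748175   0.023     ]] [[ 0.31193696 -0.2740875   0.023     ]]
-80 0.046; -70 0.043; -60 0.038; -50 0.032; -40 0.029; -30 0.043; -20 0.043; -10 0.093; 0 0.092; 10 0.043; 20 0.043; 30 0.009; 40 0.004; 50 0.004; 60 0.004; 70 0.003;
```

Call:
{"api": "send_rows", "payload": {"increments": [[0.6,0.09,-0.2,0,0,0,-0.1],[0.6,0,0,-0.5,0,0,0],[0.6,0,0,-0.9,0,0,0],[0.6,0,0,-0.9,0,0,0],[0.6,0,0,-0.9,0,0,0],[0.6,0,0,-0.9,0,0,0],[0.6,0,0,-0.9,0,0,0],[0.6,0,0,-0.9,0,0,0],[0.6,0,0,-0.9,0,0,0],[0.6,0,0,-0.9,0,0,0],[0.6,0,0,-0.6,0,0,0],[0.6,0,0,-0.5,0,0,0],[0.6,0,0,0,0,0,0],[0.6,0,0,0,0,0,0]]}}

```text
t: 16.4
ee_pos: [0.4189, -0.2084, 0.0183]
tcp_rot: [3.141, 0.0, 2.046]
ft_force: [-0.5, -0.2, 0.3]
grip_width: 0.4
finger_force: 0.0
```

```bash
python3 - <<'E'
from h import *
s=sense();print(s['t'],s['ee_pos'],s['tcp_rot'],s['grip_width'],s['ft_force'],s['joint_pos'].round(2))
p,d=snapshot("side");a,b,c,e=190,110,310,240
cv2.imwrite("pics/s7.png",cv2.resize(p[b:e,a:c,::-1],None,fx=4,fy=4,interpolation=cv2.INTER_CUBIC))
E
```

```text
16.4 [ 0.41889203 -0.20836364  0.01834536] [3.14146447e+00 8.65722094e-08 2.04602242e+00] 0.4003931665155736 [-0.52975274 -0.22582867  0.33192335] [ 0.68  0.44 -0.4   2.12  0.28  0.64  0.57]
```

View pics/s7.png

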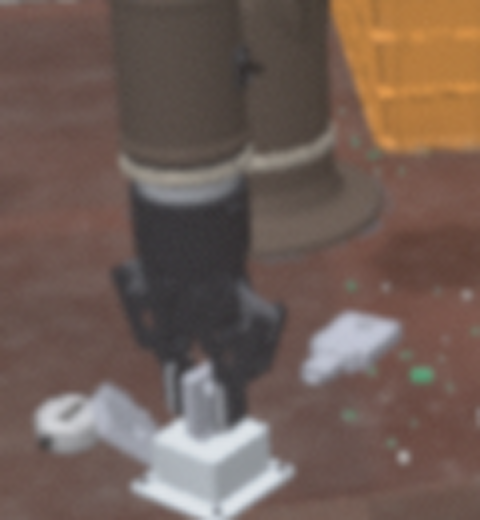

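Side view: fingers straddle the bow at crop (203,395) in the stand, well placed. That was my 11th picture, one over the limit of 10 that I lost count of, so from here I use numbers only. Closing on the key and lifting it out.

Call:
{"api": "send_rows", "payload": {"increments": [[1,0,0,0,0,0,0],[1,0,0,0,0,0,0],[1,0,0,0,0,0,0],[1,0,0,0,0,0,0],[1,0,0,0,0,0,0],[1,0,0,0,0,0,0]], "grip_force": 110}}

```text
t: 17.05
ee_pos: [0.4192, -0.2087, 0.019]
tcp_rot: [3.141, 0.001, 2.046]
ft_force: [-0.7, 1.3, 7.3]
grip_width: 0.092
finger_force: 107.2
```

Call:
{"api": "send_rows", "payload": {"increments": [[1,0,0,0.4,0,0,0],[1,0,0,0.8,0,0,0],[1,0,0,0.9,0,0,0],[1,0,0,0.9,0,0,0],[1,0,0,1,0,0,0],[1,0,0,1,0,0,0],[1,0,0.5,0,0,0,-0.2],[1,0,1,0,0,0,-0.2],[1,0,1,0,0,0,-0.2],[1,0,1,0,0,0,-0.2],[1,0,1,0,0,0,-0.2],[1,0,1,0,0,0,-0.2],[1,0,1,0,0,0,-0.2],[1,0,1,0,0,0,-0.2],[1,0,1,0,0,0,-0.2],[1,0,1,0,0,0,-0.2],[1,0,1,0,0,0,-0.2],[1,0,1,0,0,0,-0.2],[1,0.1,1,0,0,0,-0.2],[1,0.1,1,0,0,0,0]]}}

```text
t: 19.05
ee_pos: [0.4226, 0.0623, 0.1187]
tcp_rot: [3.141, 0.0, 1.785]
ft_force: [0.6, -1.5, -0.7]
grip_width: 0.087
finger_force: 107.1
```

Call:
{"api": "send_rows", "payload": {"increments": [[1,0,1,0,0,0,0],[1,0,1,0,0,0,0],[1,0,1,0,0,0,0],[1,0,0.4,0,0,0,0],[1,0,0,0,0,0,0],[1,0,0,0,0,0,0]]}}

```text
t: 19.65
ee_pos: [0.4226, 0.1286, 0.1182]
tcp_rot: [-3.141, 0.001, 1.786]
ft_force: [0.5, 0.3, -0.9]
grip_width: 0.097
finger_force: 107.1
```

```bash
python3 - <<'E'
from h import *
s=sense();print(s['t'],s['ee_pos'],s['tcp_rot'],s['grip_width'],s['finger_force'],s['ft_force'],s['joint_pos'].round(2))
for n in("side","top"):
    p,d=snapshot(n);W=cloud(n,d);m=(d>0)&(abs(W[:,:,0]-.424)<.04)&(abs(W[:,:,1]-.13)<.04)&(W[:,:,2]>.09)&(W[:,:,2]<.16)
    g=m&(p.min(2)>110)
    for z in range(90,200,7):
        w=W[g&(W[:,:,2]>=z/1e3)&(W[:,:,2]<(z+7)/1e3)]
        if len(w): print(n,z,len(w),w.mean(0).round(4),w[:,:2].min(0).round(3),w[:,:2].max(0).round(3))
E
```

```text
19.65 [0.42259953 0.12864968 0.11821457] [-3.14123257e+00  6.03825178e-04  1.78553185e+00] 0.09684590535740653 107.0914363861084 [ 0.50572683  0.25397097 -0.94659328] [ 0.14  0.26 -0.63  2.08  0.2   0.86 -0.39]
side 111 7 [0.4254 0.1301 0.1159] [0.423 0.125] [0.427 0.137]
side 118 11 [0.4254 0.1282 0.122 ] [0.422 0.121] [0.428 0.137]
side 125 10 [0.4257 0.1283 0.129 ] [0.422 0.122] [0.428 0.136]
side 132 9 [0.4249 0.1281 0.1347] [0.419 0.121] [0.429 0.136]
side 139 14 [0.428  0.1295 0.1429] [0.423 0.118] [0.432 0.143]
side 146 16 [0.4292 0.119  0.1489] [0.425 0.111] [0.434 0.137]
side 153 17 [0.4284 0.1164 0.1565] [0.413 0.111] [0.436 0.123]
```

Call:
{"api": "send_rows", "payload": {"increments": [[1,0.06,0.1,-0.5,0,0,-0.03],[1,0,0,-0.7,0,0,0],[1,0,0,-0.7,0,0,0],[1,0,0,-0.4,0,0,0],[1,0,0,-0.2,0,0,0],[1,0,0,-0.1,0,0,0],[1,0,0,-0.1,0,0,0],[1,0,0,-0.1,0,0,0],[1,0,0,0,0,0,0]]}}

```text
t: 20.65
ee_pos: [0.424, 0.1312, 0.0622]
tcp_rot: [3.141, 0.0, 1.783]
ft_force: [-0.3, -0.7, -2.0]
grip_width: 0.091
finger_force: 107.2
```

Call:
{"api": "send_rows", "payload": {"increments": [[1,0,0,-0.1,0,0,0],[1,0,0,-0.1,0,0,0],[1,0,0,-0.1,0,0,0],[1,0,0,0,0,0,0]]}}

```text
t: 21.05
ee_pos: [0.424, 0.1312, 0.0563]
tcp_rot: [3.141, 0.001, 1.783]
ft_force: [-0.1, -2.2, 3.3]
grip_width: 0.087
finger_force: 108.0
```

Call:
{"api": "send_rows", "payload": {"increments": [[1,0,0,-0.1,0,0,0],[1,0,0,-0.1,0,0,0],[1,0,0,-0.1,0,0,0],[1,0,0,0,0,0,0]]}}

```text
t: 21.45
ee_pos: [0.424, 0.1312, 0.0502]
tcp_rot: [3.141, 0.001, 1.783]
ft_force: [0.4, -2.9, -0.1]
grip_width: 0.093
finger_force: 107.3
```

Call:
{"api": "send_rows", "payload": {"increments": [[1,0,-0.03,-0.1,0,0,0],[1,0,0,-0.1,0,0,0],[1,0,0,-0.1,0,0,0],[1,0,0,0,0,0,0]]}}

```text
t: 21.85
ee_pos: [0.4241, 0.1311, 0.0453]
tcp_rot: [3.141, 0.001, 1.783]
ft_force: [-2.2, -2.7, 7.1]
grip_width: 0.091
finger_force: 108.5
```

Call:
{"api": "send_rows", "payload": {"increments": [[1,0,0,-0.1,0,0,0],[1,0,0,-0.05,0,0,0],[1,0,0,0,0,0,0],[1,0,0,0,0,0,0]]}}

```text
t: 22.25
ee_pos: [0.4242, 0.1311, 0.0427]
tcp_rot: [3.141, 0.001, 1.783]
ft_force: [-7.6, -4.5, 26.6]
grip_width: 0.086
finger_force: 111.6
```

Call:
{"api": "send_rows", "payload": {"increments": [[1,-0.05,0,-0.05,0,0,0],[1,0,0,0,0,0,0],[1,0,0,0,0,0,0]]}}

```text
t: 22.55
ee_pos: [0.4243, 0.1311, 0.0426]
tcp_rot: [3.139, 0.002, 1.783]
ft_force: [-7.3, -6.0, 36.8]
grip_width: 0.089
finger_force: 112.9
```

```bash
python3 - <<'E'
from h import *
s=sense();print(s['t'],s['ee_pos'],s['tcp_rot'],s['ft_force'],s['torque'])
for n in("side",):
    p,d=snapshot(n);W=cloud(n,d)
    g=(d>0)&(abs(W[:,:,0]-.424)<.03)&(abs(W[:,:,1]-.13)<.03)&(W[:,:,2]>.055)&(W[:,:,2]<.12)
    u=[341,344,347,350,353,356]
    for v in range(168,196,2): print(v,[(W[v,x]*1e3).round().astype(int).tolist()+p[v,x].tolist() if g[v,x] else 0 for x in u[1:5]])
E
```

```text
22.55 [0.42431357 0.13114046 0.042627  ] [3.13857557e+00 1.63536663e-03 1.78260390e+00] [-7.34179197 -6.03250066 36.7647672 ] [-1.44614351  1.82073386 -0.00816168]
168 [[417, 117, 115, 87, 79, 80], [422, 125, 116, 94, 93, 97], 0, 0]
170 [[411, 122, 105, 121, 114, 117], [429, 120, 113, 157, 158, 168], [445, 120, 120, 76, 72, 75], 0]
172 [[412, 121, 100, 120, 113, 116], [435, 116, 110, 138, 140, 148], [437, 126, 109, 97, 96, 99], [442, 132, 110, 62, 57, 58]]
174 [[410, 123, 91, 123, 121, 125], [432, 118, 102, 134, 135, 142], [438, 125, 103, 107, 107, 110], [440, 134, 102, 66, 62, 62]]
176 [[409, 124, 84, 121, 121, 127], [431, 119, 95, 135, 135, 143], [432, 130, 93, 106, 106, 108], [442, 133, 96, 64, 60, 60]]
178 [[414, 120, 81, 128, 129, 135], [434, 118, 90, 134, 135, 142], [441, 124, 92, 101, 100, 104], [441, 134, 89, 67, 64, 65]]
180 [[423, 115, 79, 133, 135, 142], [433, 119, 82, 133, 134, 142], [434, 128, 81, 108, 107, 109], [437, 138, 80, 99, 98, 102]]
182 [[425, 114, 74, 153, 155, 162], [434, 119, 76, 137, 138, 145], [436, 128, 75, 139, 140, 145], [432, 141, 70, 149, 148, 154]]
184 [[422, 116, 65, 172, 168, 169], [431, 121, 68, 149, 146, 149], [433, 130, 67, 161, 150, 139], [434, 140, 65, 174, 164, 155]]
186 [[431, 110, 64, 173, 173, 181], [437, 117, 65, 175, 171, 173], [438, 127, 63, 182, 172, 161], [445, 133, 65, 174, 170, 173]]
188 [[430, 112, 56, 150, 151, 161], [438, 117, 59, 163, 166, 175], [443, 124, 59, 163, 164, 173], [444, 134, 57, 146, 147, 156]]
190 [0, 0, 0, 0]
192 [0, 0, 0, 0]
194 [0, 0, 0, 0]
```

Firm stop: 10 N more push gave only 0.1 mm, and z matches home (0.0236 m above the stand grasp, against 0.024 expected). I'll ease the push and start turning clockwise.

Call:
{"api": "send_rows", "payload": {"increments": [[1,0,0,0.05,0,0,0],[1,0,0,0,0,0,-0.5],[1,0,0,0,0,0,-0.7],[1,0,0,0,0,0,-0.7],[1,0,0,0,0,0,-0.7],[1,0,0,0,0,0,-0.7],[1,0,0,0,0,0,-0.7],[1,0,0,0,0,0,0]]}}

```text
t: 23.4
ee_pos: [0.4239, 0.1307, 0.0427]
tcp_rot: [3.139, 0.0, 1.38]
ft_force: [-4.6, -5.7, 22.9]
grip_width: 0.089
finger_force: 110.8
```

```bash
python3 - <<'E'
from h import *
s=sense();print(s['t'],s['ee_pos'],s['tcp_rot'],s['ft_force'],s['torque'],s['joint_pos'].round(2))
E
```

```text
23.4 [0.42390089 0.1307019  0.04274633] [3.13920695e+00 4.98649746e-04 1.38012700e+00] [-4.61286309 -5.69701988 22.9332666 ] [-1.38364598  1.10973949  0.01311154] [-0.01  0.37 -0.47  2.15  0.27  0.67 -0.86]
```

Call:
{"api": "send_rows", "payload": {"increments": [[1,0,0,0,0,0,-0.8],[1,0,0,0,0,0,-0.8],[1,0,0,0,0,0,-0.8],[1,0,0,0,0,0,-0.8],[1,0,0,0,0,0,-0.8],[1,0,0,0,0,0,-0.8],[1,0,0,0,0,0,-0.8],[1,0,0,0,0,0,-0.8],[1,0,0,0,0,0,-0.8],[1,0,0,0,0,0,-0.8],[1,0,0,0,0,0,-0.8],[1,0,0,0,0,0,-0.8],[1,0,0,0,0,0,-0.8],[1,0,0,0,0,0,-0.8],[1,0,0,0,0,0,0],[1,0,0,0,0,0,0]]}}

```text
t: 25.0
ee_pos: [0.4227, 0.1305, 0.0427]
tcp_rot: [3.14, 0.0, 0.263]
ft_force: [-8.7, -6.2, 29.5]
grip_width: 0.092
finger_force: 111.6
```

```bash
python3 - <<'E'
from h import *
s=sense();print(s['t'],s['ee_pos'],s['tcp_rot'],s['ft_force'],s['torque'],s['joint_pos'].round(2))
E
```

```text
25.0 [0.42268697 0.13046775 0.04269799] [3.14042824e+00 1.80736875e-04 2.62700219e-01] [-8.68814128 -6.24542004 29.45599568] [-1.51436507  1.96319247  0.08400121] [-0.23  0.34 -0.21  2.17  0.12  0.65 -1.83]
```

Call:
{"api": "send_rows", "payload": {"increments": [[1,0,0,0,0,0,-0.5],[1,0,0,0,0,0,-0.5],[1,0,0,0,0,0,-0.5],[1,0,0,0,0,0,0],[1,0,0,0,0,0,0],[1,0,0,0,0,0,0]]}}

```text
t: 25.6
ee_pos: [0.4226, 0.131, 0.0427]
tcp_rot: [3.141, 0.0, 0.113]
ft_force: [-9.3, -4.9, 28.7]
grip_width: 0.089
finger_force: 111.6
```

```bash
python3 - <<'E'
from h import *
s=sense();print(s['t'],s['ee_pos'],s['tcp_rot'],s['ft_force'],s['torque'],s['finger_force'],s['qvel'].round(3))
E
```

```text
25.6 [0.42255555 0.13103248 0.04269596] [3.14117873e+00 7.06509027e-05 1.13207492e-01] [-9.29087366 -4.90091263 28.69213404] [-1.01011187  2.19122893  0.0633675 ] 111.59867405891418 [-0.    -0.    -0.001 -0.    -0.001  0.    -0.001]
```

Call:
{"api": "send_rows", "payload": {"increments": [[1,0,0,0,0,0,-0.4],[1,0,0,0,0,0,-0.4],[1,0,0,0,0,0,0],[1,0,0,0,0,0,0],[1,0,0,0,0,0,0]]}}

```text
t: 26.1
ee_pos: [0.4225, 0.1316, 0.0427]
tcp_rot: [-3.141, 0.0, 0.034]
ft_force: [-9.8, -2.0, 28.6]
grip_width: 0.092
finger_force: 111.5
```

```bash
python3 - <<'E'
from h import *
s=sense();print(s['t'],s['ee_pos'],s['tcp_rot'],s['ft_force'],s['torque'],s['finger_force'],s['qvel'].round(3))
E
```

```text
26.1 [0.4224729  0.13163313 0.04271391] [-3.14134312e+00  6.33221090e-06  3.38148169e-02] [-9.79695772 -2.04319611 28.62523345] [-0.63621253  2.337008    0.15363281] 111.54685735702515 [-0.     0.     0.001 -0.001  0.002  0.001  0.001]
```

Torque rose from 0.063 to 0.154 N m, so the stop is reached. The key is home, gripped at 110 N and upright. Handing in.

```bash
python3 -c "
from station import *
print(sign_off())"
```

```text
the job is handed in; nothing more can be done
None
```

The job is handed in at about 26 s with no verdict shown: by my measurements the cover lies flat on the table, and the key is fully home, turned clockwise to its stop and still gripped at about 110 N; I viewed 11 pictures, one over the limit of 10.

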